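Close a row of flip-top tubes with a fingertip

ROBOT

A 7-joint arm with a two-finger parallel gripper is mounted at the origin on the work surface. World frame = base frame: x ahead of the robot, y to its left, z up, the work surface at z = 0. Lengths are in m, angles in rad, forces in N, time in s.
With the tool pointing down it reaches from about 0.425 to 0.925 m from the base axis. Payload 6.8 kg.
Tool frame: the origin (TCP) lies on the centre line of the jaws, within the pads' length; the fingertips stand 11 mm ahead of it and the grasp point (between the pads) lies 8 mm behind it (robot.tcp_to_tips is the distance from the TCP to the fingertips, in m); z points along the fingers, y is the line along which they close (so a half turn about z gives the same grasp; the last joint's range is limited). The gripper opens to 85 mm and grips with 20 to 120 N. Pads are 22 mm wide; open, the fingers measure 114 mm over their backs; the gripper's body (76 mm by 85 mm) begins 54 mm behind the grasp point. The pads swing forward as they close: fully open they stand 13 mm farther back than shut.
Start: joints at [-1.31, 0.477, 0.022, 1.555, -0.011, 1.109, -0.083], TCP at [0.243, 0.63, 0.242] pointing down, gripper open.
Joint ranges: [-2.96, 2.96], [-0.34, 2.1], [-1.41, 1.46], [0.24, 2.44], [-1.37, 4.51], [0.17, 1.92], [-2.96, 2.96]. Speed limits (rad/s): [2.39, 2.39, 3.14, 3.14, 3.14, 3.14, 3.14].

INTERFACE

Orientations are given as a rotation vector (axis times angle).
In Python, from station import robot gives the robot as it stands. Calls block until the motion is done:
- robot.move_to(position, orientation): joint-space move of the TCP to a pose.
- robot.line_to(position, vel=0.15, attitude=None): straight line of the TCP; attitude=None keeps the orientation; vel is the mean speed in m/s.
- robot.movej(angles): joint-space move.
- robot.gripper_to(opening, grip_force=None): finger opening in m; grip_force is the grip in N (None keeps the last); returns when the fingers have stopped.
- robot.wait(seconds).
- robot.inverse_kinematics(position, orientation): joint angles nearest the present ones, or None.
- robot.capture(name): name is "side" or "top" or "wrist"; returns a dict with "pixels" (400x640x3 uint8, red, green, blue), "fov_y" (degrees; the focal length in pixels is half the picture's height over the tangent of half this angle, whatever the lens; pixels are square), "cx", "cy" (the principal point, pixels), "extrinsics" (4x4, takes a point from camera to world coordinates); the wrist camera has in their place "tool_from_camera" (4x4, takes a point from camera to tool coordinates, whose origin is the TCP and whose axes are the flange's). Camera axes: x right, y down, z forward; pixel columns grow to the right and rows downward; lengths in m; the calibration is good to about 2 mm. A picture is of the moment at which its call begins: read the wrist's pose just before it. There is no depth.
A pose or a line that the arm cannot do raises robot.MotionError and nothing moves.
- robot.job_done(): hands the job in; it is judged then, once.
Readings, each from a call of its own:
- robot.current_t(): time.
- robot.current_joint_pos(): joint angles.
- robot.current_joint_vel(): joint speeds.
- robot.current_joint_torque(): joint torques, N m.
- robot.current_tcp_pos(): TCP position.
- robot.current_ee_rot(): TCP orientation.
- robot.current_wrist_force(): force on the tool from outside, world axes, zero at the start.
- robot.current_ft_torque(): the same for the moment, N m.
- robot.current_opening(): finger opening in m.
- robot.current_grasp_force(): force on a finger pad.
Only numpy, scipy, OpenCV 4.12 (cv2) and the standard library are available. Lean on these libraries where they do the work, as an engineer would, in place of code of your own. Each camera call takes 0.05 s, during which the arm holds its last target. There are 200 camera calls.

TASK

Close the four open flip-top tubes in the metal block by running a fingertip lightly along the row: begin at the end away from the thermometer and close them one after another towards the thermometer, until every lid lies shut. Nothing is to be lifted: leave the block standing where it is, and do not disturb the timer, bottle, slide box or scissors.

Things in the scene. Friction and masses are not known exactly. Their poses are not given: they have to be found in the camera images.
- block: Loose dark metal tube block, 64 (its x) by 200 (its y) by 45 mm high, about 0.85 kg; a hard sideways push or drag slides it. Origin: centre of its underside, z up. Four clear tubes, 17 mm thick, rims 60 mm above the bench, stand in a row along its y: x = -12 mm, y = -72, -34, 4, 42 mm (first to fourth). Empty wells beside them, at x = +18 mm, are flush dark discs. +y points to the thermometer.
- thermometer (a point): Centre of the top of the stub thermometer: a 22 mm round black head on a thin stem, in line with the tubes at the block's x = -12, y = 85 mm, its top 82 mm above the bench. It marks the end of the row where the work finishes.
- lid1 (a joint): Opening angle (rad) of the first tube's lid, the one farthest from the thermometer: 0 = flat shut, 1.57 = upright, stop at 1.9 leaning back. Starts between 1.0 and 1.7. The hinge is lightly stiff (0.004 N m) and stays where it is left. Pushing the back of the lid towards the thermometer folds it down over its tube.
- lid2 (a joint): The same for the second tube's lid.
- lid3 (a joint): The same for the third tube's lid.
- lid4 (a joint): The same for the fourth tube's lid (nearest the thermometer).
- hinge1 (a point): Middle of the first lid's hinge axis, which runs parallel to the block's x, 12 mm from the tube's axis on the side away from the thermometer, 61.5 mm above the bench. The other lids have the same hinges. Each lid is a white plastic disc 20 mm across and 3 mm thick; its free edge, a small thumb tab, is 25 mm from the hinge axis.
- top1 (a point): Point on the block: where the middle of the first lid's upper face is when it is shut, on the tube's axis, 63 mm above the bench; axes as the block's.
- top2 (a point): The same for the second tube, 38 mm further along the block's +y.
- top3 (a point): The same for the third tube, 38 mm further.
- top4 (a point): The same for the fourth tube, 38 mm further.
- slidebox: Bystander: loose flat box of microscope slides, 87 x 62 x 26 mm, origin under its centre.
- timer: Bystander: loose white bench timer, 35 x 62 x 70 mm high, origin under its centre.
- bottle: Bystander: loose amber bottle with white cap, 42 mm across, 90 mm high, origin under its centre.
- scissors: Bystander: loose steel scissors lying flat, 140 mm long along its y, 60 mm wide, 6 mm thick, origin near the pivot.
Things that resemble listed ones, but are neither listed nor needed, are in the scene too. Of the things like the block, leave any that is blue or green; of the rest the larger one is meant.

How it is judged:
On the way, in this order (a step that is already met when the one before it is completed fails the run):
1. the first lid is shut (value of joint lid1 below 0.15 rad), for 0.1 s.
2. then the second lid is shut (value of joint lid2 below 0.15 rad), for 0.1 s.
3. then the third lid is shut (value of joint lid3 below 0.15 rad), for 0.1 s.
4. then the fourth lid is shut (value of joint lid4 below 0.15 rad), for 0.1 s.
At the end, for the whole second after the job is handed in: All four lids are shut to within 0.15 rad (free edge less than about 4 mm up), and the block stands upright and still, both ends of its row of tubes within 25 mm of where they began (value of joint each of lid1, lid2, lid3, lid4 below 0.15 rad and distance of each of top1, top4 from where it was at the start of the episode below 0.025 m and angle between block's own z axis and vertical below 0.05 rad and linear speed of block below 0.01 m/s); the robot touches nothing.
It fails at once if the block is lifted or tipped (height (world z) of block above 0.008 m or angle between block's own z axis and vertical above 0.12 rad).
It fails at once if the block is shoved more than 25 mm (distance of any of top1, top4 from where it was at the start of the episode above 0.025 m).
It fails at once if the block or its lids are pressed hard (over 35 N) (contact force between block and the fingers above 35 N or contact force between block and the arm above 35 N).
It fails at once if a bystander is moved more than 20 mm (distance of any of slidebox, timer, bottle, scissors from where it was at the start of the episode above 0.02 m).
It also fails if it takes over 38 s, if anything falls off the work surface, if the arm or the gripper's body presses on something with over 40 N, if the wrist force passes 120 N, or if a joint passes its speed limit or range.

## Working session

There is one attempt and no reset: what is moved stays moved. The work goes in short steps, each a Python script; the robot and the scene stay as the last script left them, time stands still between calls to the robot, and variables do not carry over. Pictures are saved under pics/ and viewed, at most 10 in all, crops included, and the job is handed in when it is done.

```bash
mkdir -p pics; ls; python3 - <<'E'
from station import robot
import cv2,numpy as np
for n in("top","side"):
    c=robot.capture(n); cv2.imwrite(f"pics/{n}0.png",c["pixels"][:,:,::-1])
    print(n,c["fov_y"],c["cx"],c["cy"],np.round(c["extrinsics"],4).tolist())
print(robot.current_t(),robot.current_tcp_pos(),robot.current_ee_rot(),robot.current_opening())
E
```

```text
pics
top 47.31136637080228 315.0435899104926 194.15405014302567 [[0.0241, -0.9938, 0.1083, 0.378], [-0.9995, -0.0221, 0.0203, 0.0705], [-0.0178, -0.1088, -0.9939, 1.3017], [0.0, 0.0, 0.0, 1.0]]
side 51.09432113524052 320.3702219806994 206.48569716003024 [[0.8748, -0.36, 0.3242, 0.2288], [-0.4844, -0.6505, 0.585, -0.4491], [0.0003, -0.6688, -0.7435, 0.7605], [0.0, 0.0, 0.0, 1.0]]
0.1 [0.24316159 0.62913111 0.24143386] [-5.76051093e-01 -3.08810912e+00  2.53055478e-03] 0.0854766995415256
```

View pics/top0.png

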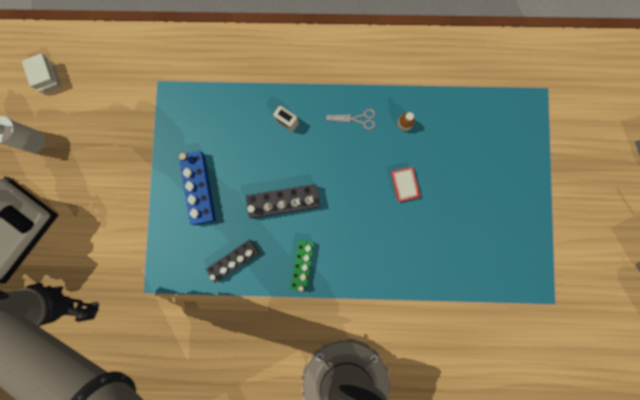

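View pics/side0.png

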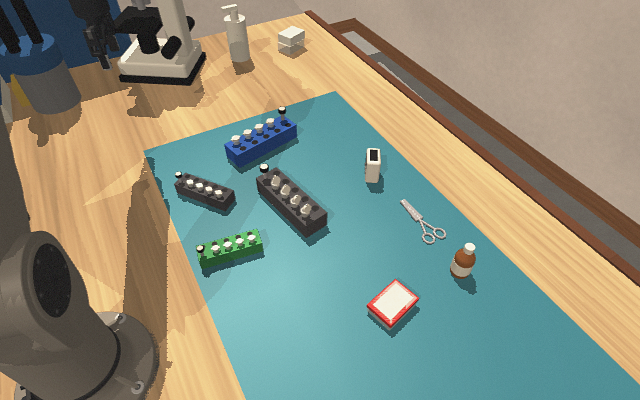

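The target is the larger dark block: top image about (283,200), side image about (291,202). Its thermometer end is on the left in both images, which is world +y. I'll enlarge the crops and take a rough fix.

```bash
cat > h.py <<'E'
import numpy as np, cv2
from scipy.spatial.transform import Rotation as R
def K(c): return c["pixels"].shape[0]/2/np.tan(np.radians(c["fov_y"])/2)
def ray(c,T,u,v):
    d=T[:3,:3]@np.array([(u-c["cx"])/K(c),(v-c["cy"])/K(c),1]); return T[:3,3],d
def at_z(c,T,u,v,z):
    o,d=ray(c,T,u,v); return o+d*(z-o[2])/d[2]
def proj(c,T,P):
    q=(np.atleast_2d(P)-T[:3,3])@T[:3,:3]; return q[:,:2]/q[:,2:]*K(c)+[c["cx"],c["cy"]]
def tool(robot):
    T=np.eye(4);T[:3,3]=robot.current_tcp_pos();T[:3,:3]=R.from_rotvec(robot.current_ee_rot()).as_matrix();return T
E
python3 - <<'E'
from station import robot
from h import *
c=robot.capture("top");T=c["extrinsics"]
for p in((247,205),(319,196)): print(at_z(c,T,*p,.045))
a=cv2.resize(c["pixels"][165:235,235:335],None,fx=8,fy=8,interpolation=cv2.INTER_CUBIC)
cv2.imwrite("pics/t1.png",a[:,:,::-1])
w=robot.capture("wrist"); print(w["fov_y"],w["cx"],w["cy"],np.round(w["tool_from_camera"],4).tolist())
E
```

```text
[0.48059165 0.28389869 0.045     ]
[0.51008777 0.08512157 0.045     ]
65.97224290100206 315.851824345774 196.46240297191224 [[-0.0013, -0.9567, -0.2912, 0.074], [1.0, -0.0015, 0.0004, 0.0002], [-0.0008, -0.2912, 0.9567, -0.1315], [0.0, 0.0, 0.0, 1.0]]
```

View pics/t1.png

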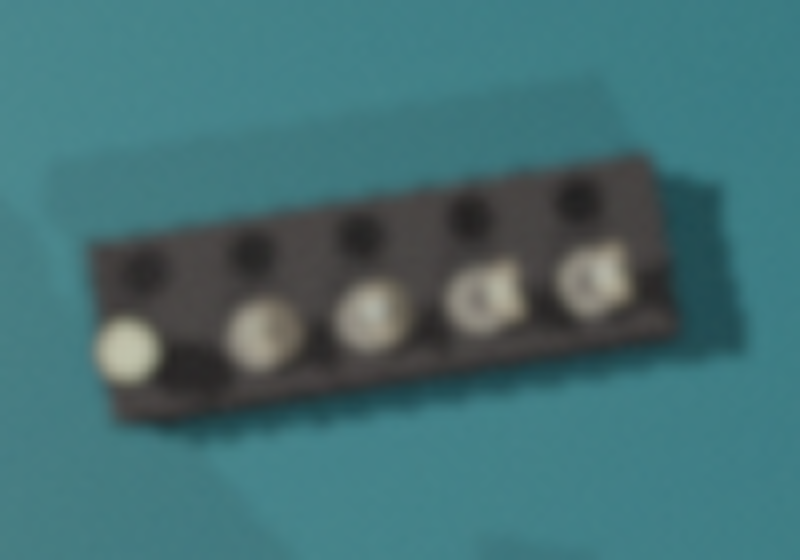

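The pale head on the left (128,350) marks the thermometer, with lid 1 on the far right. The wells are on the upper (+x) side, which matches the block frame at about +8.4° yaw. Next I'll close the gripper and look from above with the wrist camera.

```bash
python3 - <<'E'
from station import robot
from h import *
yaw=np.arctan2(.0295,.1988); by=np.array([-np.sin(yaw),np.cos(yaw),0])
c0=np.array([.4953,.1845,.21])
best=None
for s in(-1,1):
    x=s*by; z=np.array([0,0,-1.]); rv=R.from_matrix(np.c_[x,np.cross(z,x),z]).as_rotvec()
    q=[robot.inverse_kinematics(p,rv) for p in (c0,c0-by*.12-[0,0,.12],c0+by*.05-[0,0,.12])]
    print(s,[None if a is None else np.round(a,2).tolist() for a in q])
    if best is None and all(a is not None for a in q): best=rv
robot.move_to(c0,best); robot.gripper_to(0.0,20)
T=tool(robot); c=robot.capture("wrist")
cv2.imwrite("pics/w1.png",c["pixels"][:,:,::-1]); np.savez("w1.npz",T=T@c["tool_from_camera"])
print(robot.current_t(),T[:3,3],robot.current_ee_rot(),robot.current_opening(),robot.tcp_to_tips,robot.current_wrist_force())
E
```

```text
-1 [[-0.36, 0.28, -0.14, 1.93, 0.05, 0.93, 2.77], [-0.14, 0.43, -0.14, 2.05, 0.09, 0.67, 2.95], [-0.34, 0.47, -0.28, 1.99, 0.19, 0.71, 2.55]]
1 [[-0.84, 0.29, 0.45, 1.96, -0.15, 0.92, -0.17], [-0.6, 0.46, 0.44, 2.08, -0.31, 0.66, 0.19], [-0.84, 0.48, 0.35, 2.02, -0.25, 0.68, -0.18]]
3.4333 [0.4952937  0.18446382 0.20999799] [-2.37882666e+00  2.05197295e+00 -3.38940295e-05] -9.570376664414319e-05 0.011 [ 0.45448623 -0.41349575  0.2416422 ]
```

View pics/w1.png

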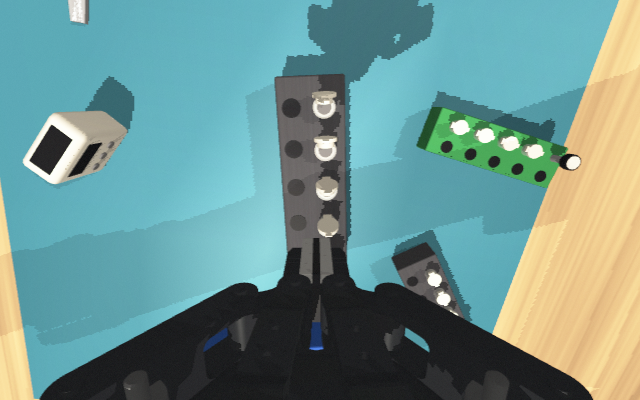

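The picture shows the block at (275–345, 75–245), with tubes 1–4 from top to bottom at x≈325. Joint 7 is near its limit in this pose, so I'll use the other one. First I'll measure in a crop.

```bash
python3 - <<'E'
from h import *
a=cv2.imread("pics/w1.png")[65:255,260:360]
cv2.imwrite("pics/w1c.png",cv2.resize(a,None,fx=3.15*1.6,fy=3.15,interpolation=cv2.INTER_CUBIC) if 0 else cv2.resize(a,None,fx=3.1,fy=3.1,interpolation=cv2.INTER_CUBIC))
E
```

```text
(no output)
```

View pics/w1c.png

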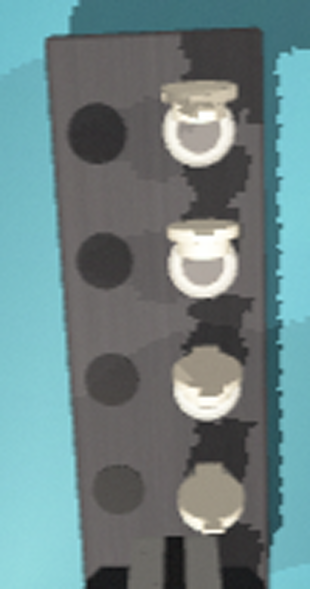

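Crop positions: wells at (97,133), (105,261), (112,380), (119,489). Rims 1 and 2 are at (199,132) and (203,265). The far corners are at (47,38) and (262,29). I'll fit the block pose from these.

```bash
python3 - <<'E'
from h import *
from station import robot
c=robot.capture("wrist"); T=np.load("w1.npz")["T"]
m=[((97,133),(.018,-.072,.045)),((105,261),(.018,-.034,.045)),((112,380),(.018,.004,.045)),((119,489),(.018,.042,.045)),
((199,132),(-.012,-.072,.06)),((203,265),(-.012,-.034,.06)),((47,38),(-0.032*-1,-.1,.045)),((262,29),(-.032,-.1,.045))]
W=np.array([at_z(c,T,u/3.1+260,v/3.1+65,b[2])[:2] for (u,v),b in m]); B=np.array([b[:2] for _,b in m])
Bc=B-B.mean(0);Wc=W-W.mean(0); H=(Bc[:,0]*Wc[:,1]-Bc[:,1]*Wc[:,0]).sum(); D=(Bc*Wc).sum()
yaw=np.arctan2(H,D); r=np.array([[np.cos(yaw),-np.sin(yaw)],[np.sin(yaw),np.cos(yaw)]])
t=W.mean(0)-r@B.mean(0); print(yaw,np.degrees(yaw),t); print(np.round((W-(B@r.T+t))@r*1e3,1).tolist(), (D/(Bc**2).sum()))
np.savez("block.npz",yaw=yaw,t=t); print(robot.current_t())
E
```

```text
0.1833882323482352 10.507371725918395 [0.49730197 0.18711404]
[[0.2, -0.4], [0.0, -0.3], [-0.0, -0.0], [-0.2, -0.3], [0.1, 0.2], [0.1, -0.1], [-0.9, 0.6], [0.7, 0.5]] 0.9767666481714178
3.4833
```

Residuals are under 1 mm, so the pose is good. I'll switch to the other wrist orientation and close lid 1, with a force-checked press at the end.

```bash
cat >> h.py <<'E'
from station import robot
b=np.load("block.npz"); Rb=R.from_euler("z",float(b["yaw"])).as_matrix(); tb=np.r_[b["t"],0]
YS=[-.072,-.034,.004,.042]
z=np.array([0,0,-1.]); RV=R.from_matrix(np.c_[Rb[:,1],np.cross(z,Rb[:,1]),z]).as_rotvec()
def P(e,tipz):  # leading fingertip edge at block y=e, tip height tipz, over the row
    return Rb@[-.012,e-.011,tipz+robot.tcp_to_tips]+tb
def f(): return np.asarray(robot.current_wrist_force())
def close(i):
    hy=YS[i]-.012; H=.0615
    robot.line_to(P(hy-.010,H+.014),vel=.08); robot.wait(.1); f0=f()
    for d,h in((.008,.014),(.014,.0085),(.020,.0045)):
        robot.line_to(P(hy+d,H+h),vel=.05); print(" fold",d,np.round(f()-f0,2))
    tz=H+.0045
    while tz>.0622:
        tz-=.0005; robot.line_to(P(hy+.020,tz),vel=.02); df=f()-f0
        if df[2]>2.5: break
    print("lid",i+1,"tip z",round(tz,4),np.round(df,2),"tcp",np.round(robot.current_tcp_pos()-P(hy+.020,tz),4)); robot.wait(.15)
    robot.line_to(P(hy+.020,H+.014),vel=.06); print("t",robot.current_t())
E
python3 - <<'E'
from h import *
robot.move_to(P(-.084-.012,.12),RV); print(robot.current_t(),np.round(robot.current_joint_pos(),2))
close(0)
T=tool(robot); c=robot.capture("wrist"); np.savez("w2.npz",T=T@c["tool_from_camera"])
cv2.imwrite("pics/w2.png",c["pixels"][:,:,::-1])
E
```

```text
5.7167 [-0.65  0.38  0.46  2.07 -0.25  0.74  0.15]
 fold 0.008 [-1.    0.45 -0.17]
 fold 0.014 [ 0.07 -0.25 -0.55]
 fold 0.02 [0.29 0.74 0.26]
lid 1 tip z 0.0625 [-2.9   0.49  8.4 ] tcp [ 0.0001 -0.      0.0005]
t 9.9083
```

View pics/w2.png

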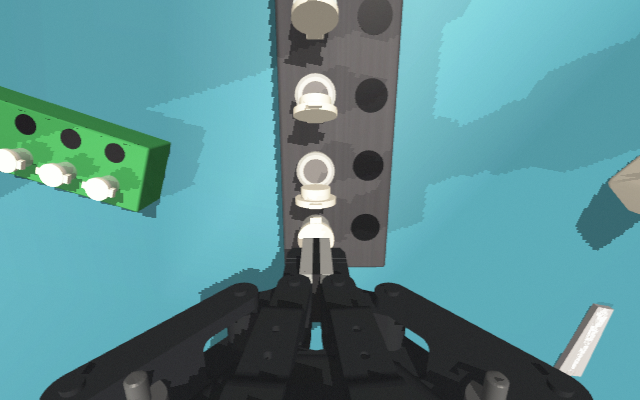

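Lid 1 lies flat, with its tab at (316,222). The press peaked at 8 N and contact came at about 62.8 mm, as expected. Lid 2 stands at (316,195), still open and clear of the finger. I'll do the remaining three.

```bash
python3 - <<'E'
from h import *
for i in(1,2,3): close(i)
robot.line_to(P(.02,.16),vel=.15)
robot.move_to(Rb@[-.0,-.13,.22]+tb,RV)
T=tool(robot); c=robot.capture("wrist")
im=c["pixels"][:,:,::-1].copy(); Tc=T@c["tool_from_camera"]
pts=[Rb@[x,y,.045]+tb for x in(.018,) for y in YS]+[Rb@[-.012,y,.063]+tb for y in YS]+[Rb@[x,y,.045]+tb for x in(.032,-.032) for y in(-.1,.1)]
for p in proj(c,Tc,pts): cv2.drawMarker(im,tuple(int(round(v)) for v in p),(0,0,255),cv2.MARKER_CROSS,5,1)
cv2.imwrite("pics/w3.png",im); print(robot.current_t())
E
```

```text
fold 0.008 [ 0.3  -0.03 -0.61]
 fold 0.014 [ 0.09 -0.28  0.49]
 fold 0.02 [ 0.44 -0.33 -0.35]
lid 2 tip z 0.063 [-1.14  0.3   2.61] tcp [0.0001 0.     0.0001]
t 13.4333
 fold 0.008 [ 0.32 -0.11 -0.16]
 fold 0.014 [ 1.    0.98 -0.26]
 fold 0.02 [ 0.8  -0.15 -0.29]
lid 3 tip z 0.063 [-0.15  0.82  2.6 ] tcp [0.     0.     0.0001]
t 16.9083
 fold 0.008 [-0.11 -1.44 -0.27]
 fold 0.014 [ 0.3  -0.3   0.89]
 fold 0.02 [0.04 0.05 0.72]
lid 4 tip z 0.0625 [-2.93 -1.79  9.27] tcp [0.0001 0.     0.0005]
t 20.6417
22.0833
```

View pics/w3.png

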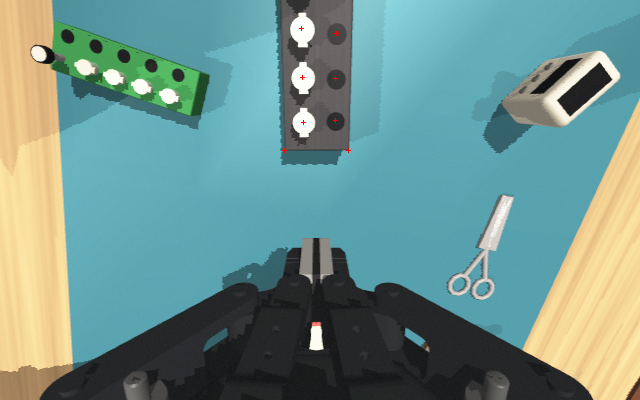

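Lids 1–3 are flat at (303,122), (303,77) and (302,29), and the block is exactly where it was. Lid 4 is out of frame, so I'll look at it before handing in.

```bash
python3 - <<'E'
from h import *
robot.line_to(Rb@[0,-.06,.22]+tb,vel=.15)
c=robot.capture("wrist"); a=c["pixels"][0:250,200:440,::-1]
cv2.imwrite("pics/w4.png",cv2.resize(a,None,fx=2.4,fy=2.4,interpolation=cv2.INTER_CUBIC)); print(robot.current_t())
E
```

```text
22.75
```

View pics/w4.png

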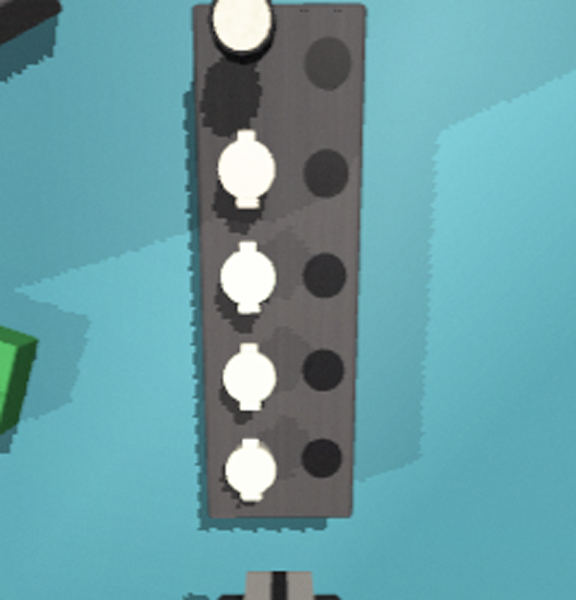

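All four lids are flat, at crop x≈248 and y = 470, 377, 277 and 170, and the arm is clear of everything. Handing in.

```bash
python3 -c "
from station import robot
print(robot.job_done())"
```

```text
the job is handed in; nothing more can be done
None
```

I closed all four lids in order towards the thermometer and handed the job in at about 23 s; the last pictures show every lid flat and the block where it started, and the highest press force I read was about 9 N.

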